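# Hardness check of a saw's rubber foot

## Robot

A 6-joint arm with a two-finger parallel gripper is mounted at the origin on a cart in front of the work surface, level with it; the furniture and walls round the work are solid. World frame = base frame: x ahead of the robot, y to its left, z up, the work surface at z = 0. Lengths are in m, angles in degrees, forces in N, time in s.
With the tool pointing down it reaches from about 0.25 to 0.725 m from the base axis. Payload 9.7 kg.
Tool frame: the origin (TCP) lies midway between the tips of the shut fingers; the grasp point (between the pads) lies bot.hold_point_z behind it (bot.hold_point_z is the distance from the TCP to the grasp point, in m); z points along the fingers, y is the line along which they close (so a half turn about z gives the same grasp; the last joint's range is limited). The gripper opens to 85 mm and grips with 20 to 120 N. Pads are 22 mm wide; open, the fingers measure 114 mm over their backs; the gripper's body (76 mm by 85 mm) begins 54 mm behind the grasp point. The pads swing forward as they close: fully open they stand 13 mm farther back than shut.
Start: joints at [77.063, 4.979, 10.078, 95.1, 0, 90], TCP at [0.123, 0.536, 0.231] pointing down, gripper open.
Joint ranges: [-179.16, 179.16], [-48.56, 103.87], [-65.8, 70.77], [-126.05, 130.52], [-82.76, 87.17], [-180, 180]. Speed limits (degrees/s): [127.2, 127.2, 147.25, 180, 180, 180].

## Interface

Orientations are given as [roll, pitch, yaw] about the fixed x, y, z axes, in that order (R = Rz(yaw) Ry(pitch) Rx(roll)).
In Python, from workcell import bot, camera, camera_model, ticket gives the robot as it stands.
- The arm moves only by the tool send_rows, never from a script. Its argument "targets" is text: rows parted by semicolons, each of 5 numbers parted by spaces: the shift along the tool's x, y, z in mm, then the turn about the tool's z in degrees, then the closure in counts, from 0 (fully open) to 255 (shut). A call has 1 to 20 rows; each row is the pose to reach, as a shift and turn from the pose commanded when the call began, along the tool's axes at that moment; what a row does not reach only later rows make up. A row lasts 1/8 s, in which the tool goes at most 62.5 mm and 10.7 degrees, less where a joint would pass 70% of its speed; a pose out of reach is approached as far as the arm can. A call with a gripper value outside its range is refused whole. The fingers move at their own pace and stop on an object; "newtons" is the grip in N (left out, the last holds). Time passes only in rows, so rows that repeat a pose let the fingers close. It gives the time, the measured TCP pose, the force, the opening and the grip force at its end, in the units of the state.
- bot.get_obs(): the state, without advancing time (a new reading comes with each control period).
- camera(name): name is "scene" or "top"; returns the picture (384x512x3 uint8, blue, green, red); there is no depth.
- camera_model(name): a dict with "K" (3x3 intrinsics, pixels), "pose" (4x4, takes a point from camera to world coordinates). Camera axes: x right, y down, z forward; pixel columns grow to the right and rows downward; lengths in m; the calibration is good to about 2 mm. A picture is of the moment at which its call begins. camera_model takes no time and is no camera call.
- ticket.job_done(): hands the job in; it is judged then, once.
The state is a dict: "time": time; "q": joint angles; "qd": joint speeds; "joint_efforts": joint torques, N m; "ee_pos": TCP position; "tcp_rot": TCP orientation; "wrist_force": force on the tool from outside, world axes, zero at the start; "torque": the same for the moment, N m; "opening": finger opening in m; "grasp_force": force on a finger pad.
Only numpy, scipy, OpenCV 4.12 (cv2) and the standard library are available. Lean on these libraries where they do the work, as an engineer would, in place of code of your own. Each camera call takes 0.05 s, during which the arm holds its last target. There are 200 camera calls.

## Task

Check the cut-off saw's black rubber foot with the hand hardness gauge: take the gauge from its holder, press it upright on the middle of the rubber until its flat foot sits flush, with about 10 N (never over 14 N), for a second, and press its pin on nothing else. Put the gauge back fully home in its holder, then set the rubber foot down gently, upright, in the green tray if the orange maximum hand has come to rest in the dial's green sector, or in the red tray if it stands in the red sector. Leave the try square, pliers and orange tip box alone.

Things in the scene. Friction and masses are not known exactly. Their poses are not given: they have to be found in the camera images.
- foot_mid (a point): rubber foot standing loose on the worktop: zinc cup 48 mm across, 14 mm high, filled with black rubber 46 mm across; 0.14 to 0.3 kg; grip it across the cup. Point on its axis, 18 mm above the underside, z up. The worn flat top lies 29 to 43 mm above the underside, unknown. Under the gauge's foot the whole rubber gives 10 N per mm (4.5 mm at most); its hardness under the pin is unknown.
- gauge_grip (a point): centre of the hardness gauge's black grip block (34 along x, 26 along y, 44 mm high). The gauge stands in its holder, z up; its dial (66 mm across, 28 thick) faces -x. Below this point: grip underside 22 mm, dial axis 59 mm, flat foot face 125 mm, tip of the sprung pin 131 mm. Under the dial only the barrel, 26 mm across, reaches down, for 33 mm. Mass 0.26 kg.
- gauge_face (a point): centre of the gauge's flat foot face (26 mm across), axes as gauge_grip, 125 mm below it. The 3 mm pin stands 6 mm out of it and yields at 0.8 N per mm; how far the rubber pushes it back is the reading (harder is higher). Once the face is flush on the rubber the pin carries 1 to 4 N of the push and more push leaves the reading as it is.
- max_hand (a joint): orange maximum hand of the dial, rad clockwise from the dial's zero at lower left, full scale 4.71. The black needle pushes it up and it stays where it was left; it starts at 0.05 to 0.5. Red sector 0 to 2.4, green sector 2.4 to 4.71; within 0.15 of the black dividing line either tray is right.
- needle (a joint): black needle of the dial, rad, same zero and direction; 4.71 for the pin's 6 mm; returns to 0 when the pin is free.
- holder_seat (a point): the gauge's holder, fixed: base 86 x 86 x 14 mm, on it a black block 52 x 52 x 22 mm with a round socket 30 mm wide, 22 mm deep, bevelled at its mouth. Point: centre of the ledge at the socket's bottom, 14 mm above the worktop, where the gauge's foot face stands; a well below it keeps the pin free. z up.
- keep_tray: green open tray, fixed, 130 x 130 mm, 34 mm high, walls 4 mm (rolled rim 3 mm wider all round), floor 4 mm thick. Origin at the centre of its underside, z up.
- scrap_tray: red open tray, same size and origin as the green one; the two change places.
- try_square: bystander: small engineer's square, black stock 75 x 18 x 16 mm, blade 106 mm. Origin on the worktop under its middle.
- mig_pliers: bystander: red-handled pliers lying near the worktop's front edge, 177 x 55 x 14 mm. Origin under the middle.
- tip_box: bystander: orange and black plastic box, 44 x 64 x 26 mm. Origin under its middle.

How it is judged (in metres and radians):
On the way:
1. the gauge is pressed upright on the middle of the rubber, foot flush, with 7 to 14 N, for half a second (contact force between gauge and foot above 7 N and horizontal distance between gauge_face and foot_mid below 0.008 m and angle between gauge_face's own z axis and vertical below 0.09 rad and value of joint max_hand above 0.8 rad), for 0.5 s.
At the end, for the whole second after the job is handed in: The gauge stands upright in its holder (within 4 mm of the socket's axis, within 3 mm of the ledge, tilt under 0.1 rad), and the rubber foot stands upright and at rest on the floor of the green tray if the maximum hand reads over 2.4 rad, of the red tray if less (either within 0.15 of 2.4) (horizontal distance between gauge_face and holder_seat below 0.004 m and z of gauge_face in the frame of holder_seat below 0.003 m and angle between each of gauge_face, foot_mid's own z axis and vertical below 0.1 rad and linear speed of each of foot, gauge below 0.02 m/s and ((value of joint max_hand above 2.25 rad and x of foot_mid in the frame of keep_tray between -0.045 and 0.045 m and y of foot_mid in the frame of keep_tray between -0.045 and 0.045 m and z of foot_mid in the frame of keep_tray below 0.027 m) or (value of joint max_hand below 2.55 rad and x of foot_mid in the frame of scrap_tray between -0.045 and 0.045 m and y of foot_mid in the frame of scrap_tray between -0.045 and 0.045 m and z of foot_mid in the frame of scrap_tray below 0.027 m))); the robot touches nothing.
It fails at once if the gauge is pushed on the rubber with more than 14 N (contact force between gauge and foot above 14 N).
It fails at once if the pin is driven nearly home on something hard (value of joint max_hand above 4.4 rad).
It fails at once if the rubber foot is dropped or slammed into a tray (over 0.5 m/s within 20 mm of its floor) ((z of foot_mid in the frame of keep_tray below 0.042 m and horizontal distance between foot_mid and keep_tray below 0.065 m and linear speed of foot above 0.5 m/s) or (z of foot_mid in the frame of scrap_tray below 0.042 m and horizontal distance between foot_mid and scrap_tray below 0.065 m and linear speed of foot above 0.5 m/s)).
It fails at once if the try square, pliers or tip box is moved over 15 mm (distance of any of try_square, mig_pliers, tip_box from where it was at the start of the episode above 0.015 m).
It also fails if it takes over 70 s, if anything falls off the work surface, if the arm or the gripper's body presses on something with over 40 N, if the wrist force passes 120 N, or if a joint passes its speed limit or range.

## Working session

There is one attempt and no reset: what is moved stays moved. The work goes in short steps, Python scripts to look and compute and a tool call to move; the robot and the scene stay as the last step left them, time stands still between calls to the robot, and variables do not carry over. Pictures are saved under pics/ and viewed, at most 10 in all, crops included, and the job is handed in when it is done.

Besides the shell and the picture viewer there is one more tool, called after ">>>" as a command line: name --argument value ..., lists and objects as JSON in quotes. send_rows: Moves the arm, as the interface text tells. Its arguments: {"type":"object","properties":{"targets":{"type":"string"},"newtons":{"type":"number"}},"required":["targets"]}

```bash
mkdir -p pics
python3 - <<'E'
from workcell import bot,camera,camera_model
import cv2,numpy as np
o=bot.get_obs();print({k:o[k] for k in('time','ee_pos','tcp_rot','opening','wrist_force')},bot.hold_point_z)
for n in('scene','top'):
    cv2.imwrite(f'pics/{n}0.png',cv2.resize(camera(n),(768,576),interpolation=cv2.INTER_CUBIC))
    m=camera_model(n);print(n,np.round(m['K'],1).tolist(),np.round(m['pose'],4).tolist())
E
```

```text
{'time': 0.0, 'ee_pos': array([0.12309621, 0.5358417 , 0.23060918]), 'tcp_rot': array([-1.79929296e+02,  3.97712589e-04,  1.67063862e+02]), 'opening': 0.0851288499316243, 'wrist_force': array([-0.56170253, -0.7530398 ,  0.08533657])} 0.0187
scene [[355.5, 0.0, 254.2], [0.0, 355.5, 190.8], [0.0, 0.0, 1.0]] [[0.8485, -0.3527, 0.3945, 0.1652], [-0.5289, -0.5882, 0.6118, -0.5597], [0.0162, -0.7277, -0.6857, 0.7359], [0.0, 0.0, 0.0, 1.0]]
top [[440.0, 0.0, 259.2], [0.0, 440.0, 186.2], [0.0, 0.0, 1.0]] [[-0.0069, -0.9927, 0.1204, 0.4054], [-0.9994, 0.0026, -0.0359, -0.0002], [0.0353, -0.1205, -0.9921, 1.1063], [0.0, 0.0, 0.0, 1.0]]
```

View pics/scene0.png

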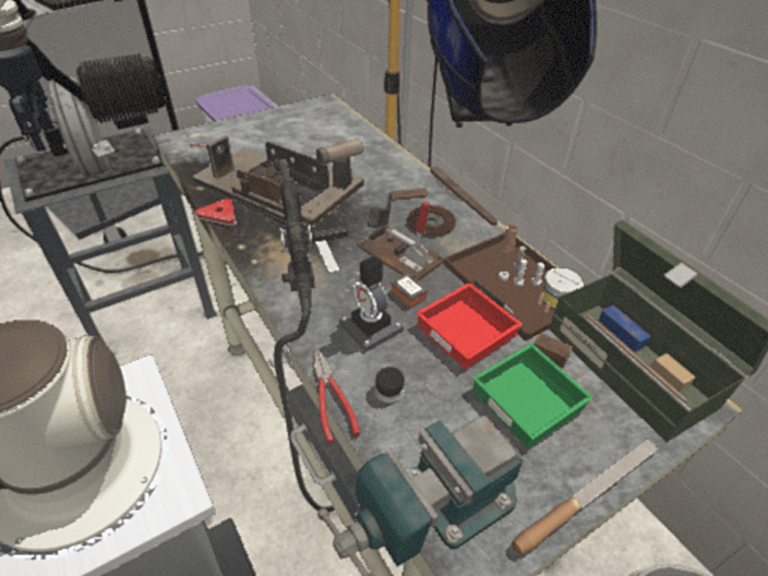

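View pics/top0.png

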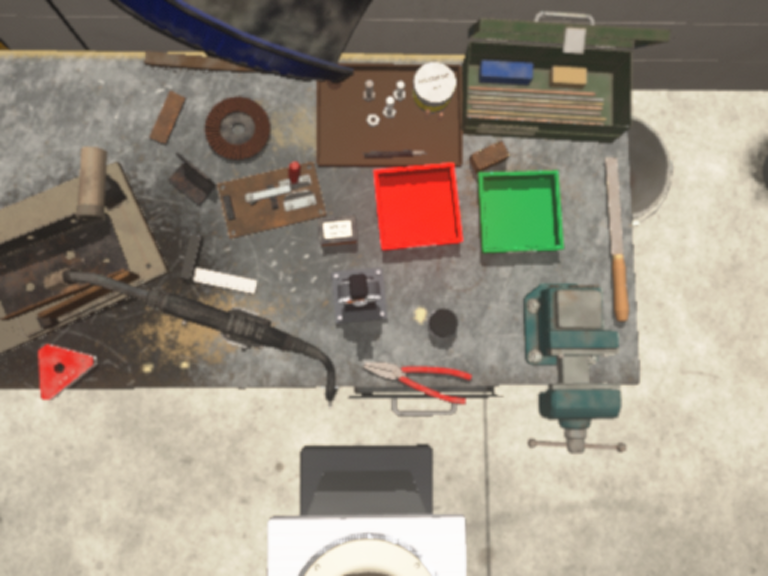

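The pictures (shown at 1.5x) put the gauge at about (358,285) in top and (370,295) in scene. The foot is at (443,323) in top and (390,383) in scene. The red tray is at (418,206) in top and the green one at (521,212). Next I measure them with colour masks.

```bash
cat > h.py <<'E'
from workcell import bot,camera,camera_model
import cv2,numpy as np
def ray(n,uv,z):
    m=camera_model(n);P=np.array(m['pose']);K=np.array(m['K'])
    d=P[:3,:3]@np.linalg.solve(K,[uv[0],uv[1],1]);c=P[:3,3]
    return c+d*(z-c[2])/d[2]
def proj(n,p):
    m=camera_model(n);P=np.array(m['pose']);q=P[:3,:3].T@(np.array(p)-P[:3,3]);q=np.array(m['K'])@q;return q[:2]/q[2]
def two(u1,u2,n1='top',n2='scene'):
    a,b=ray(n1,u1,0),ray(n1,u1,.1);c,d=ray(n2,u2,0),ray(n2,u2,.1)
    u=b-a;v=d-c;s=np.linalg.lstsq(np.c_[u,-v],c-a,rcond=None)[0]
    return (a+s[0]*u+c+s[1]*v)/2,np.linalg.norm(a+s[0]*u-c-s[1]*v)
def big(mask,box):
    m=np.zeros_like(mask);x0,y0,x1,y1=box;m[y0:y1,x0:x1]=mask[y0:y1,x0:x1]
    c=max(cv2.findContours(m,0,1)[0],key=cv2.contourArea);return c
E
python3 - <<'E'
from h import *
np.set_printoptions(precision=4,suppress=True)
t=camera('top');s=camera('scene');h=cv2.cvtColor(t,40)
for n,lo,hi in(('green',(45,120,40),(75,255,255)),('red',(0,200,120),(4,255,255))):
    c=big(cv2.inRange(h,lo,hi),(240,100,390,180));r=cv2.minAreaRect(c)
    print(n,r,ray('top',r[0],.034),[ray('top',p,.034)[:2] for p in cv2.boxPoints(r)])
hs=cv2.cvtColor(s,40)
ct=big(cv2.inRange(t.max(2),0,45),(280,200,312,228));cs=big(cv2.inRange(s.max(2),0,45),(245,240,275,262))
print('foot top',cv2.minEnclosingCircle(ct),cv2.fitEllipse(ct),'scene',cv2.fitEllipse(cs),cv2.boundingRect(cs))
e=cv2.fitEllipse(ct)
for z in(.029,.036,.043):p=ray('top',e[0],z);print(z,p,proj('scene',p))
A=cv2.resize(t[170:235,215:315],None,fx=7,fy=7,interpolation=2)
B=cv2.resize(s[165:275,220:290],None,fx=7,fy=7,interpolation=2)
cv2.imwrite('pics/a.png',A);cv2.imwrite('pics/b.png',cv2.resize(s[165:235,220:290],None,fx=8,fy=8,interpolation=2))
cv2.imwrite('pics/c.png',cv2.resize(s[235:275,240:280],None,fx=12,fy=12,interpolation=2))
E
```

```text
green ((346.7711181640625, 140.44631958007812), (52.551631927490234, 55.00505065917969), 88.26429748535156) [ 0.6506 -0.2593  0.034 ] [array([ 0.7158, -0.1895]), array([ 0.7206, -0.3295]), array([ 0.5859, -0.3284]), array([ 0.5819, -0.1904])]
red ((278.11444091796875, 136.68246459960938), (53.84522247314453, 53.20306396484375), 84.47245788574219) [ 0.66  -0.087  0.034] [array([ 0.7219, -0.0147]), array([ 0.7356, -0.1482]), array([ 0.5986, -0.1586]), array([ 0.5858, -0.0269])]Traceback (most recent call last):
  File "<stdin>", line 8, in <module>
  File "h.py", line 15, in big
    c=max(cv2.findContours(m,0,1)[0],key=cv2.contourArea);return c
ValueError: max() iterable argument is empty
```

Run:
```python
from h import *
np.set_printoptions(precision=4,suppress=True)
t=camera('top');s=camera('scene')
print(t[205:226:2,283:310:2].max(2));print(s[240:270:2,246:276:2].max(2))
a=cv2.resize(t[165:235,215:315],None,fx=7,fy=7,interpolation=2)
b=cv2.resize(s[165:240,220:290],None,fx=8,fy=8,interpolation=2)
cv2.imwrite('pics/a.png',a);cv2.imwrite('pics/b.png',b)
```

```text
[[161 128 130 133 124 115 111 122 127 135 146 144 146 152]
 [215 145 136 139  82  69  68  69  81 111 148 148 149 159]
 [214 153 123  87  66  66  66  66  66  71 109 136 142 154]
 [196 141  84  66  66  66  65  66  66  66  80 127 136 150]
 [173 125  67  66  66  66  66  66  66  66  70 114 140 146]
 [138 109  65  66  67  66  66  66  66  65  67 111 141 137]
 [128 101  64  65  66  65  66  66  67  66  71 123 144 144]
 [134 106  73  65  67  68  67  66  66  67  76 137 148 150]
 [141 122  98  71  65  66  67  67  67  65  86 147 154 153]
 [143 119  98  93  75  65  64  67  74  79  94 148 154 155]
 [143 128  95  92  97  88  84  87  84  89 109 149 162 160]]
[[125 138 133 131 126 122 117 118 120 124 124 130 129 136 139]
 [136 140 141 140 138 142 139 135 129 121 122 120 118 124 120]
 [133 138 140 133 135 150 112 100 112 120 116 118 122 119 123]
 [136 137 133 135  70  61  59  56  58  63 105 127 128 121 123]
 [129 131 125  81  63  68  60  66  64  60  60 108 123 122 121]
 [129 130 110  65  63  62  62  60  60  60  57  71 129 128 123]
 [133 125  98  63  64  66  61  60  64  63  64  64 135 139 124]
 [138 134  79  54  64  62  61  58  60  60  62  58 132 134 135]
 [129 132  80  46  63  62  64  62  64  70  59  56 120 131 149]
 [127  91  80  48  51  61  61  65  62  54  51  87 135 130 129]
 [ 96  79 102  46  43  53  51  50  44  43  50 170 129 123 130]
 [ 75  80  98 102  49  46  47  47  43  46 102 143 125 131 130]
 [ 85  83  89 121 121 114  75  75  95 119 129 135 124 142 133]
 [ 83  85  76  83 117 126 123 126 126 139 130 130 127 132 137]
 [ 72  76  76  77  75  92  92 101  92 123 132 126 122 127 144]]
```

View pics/a.png

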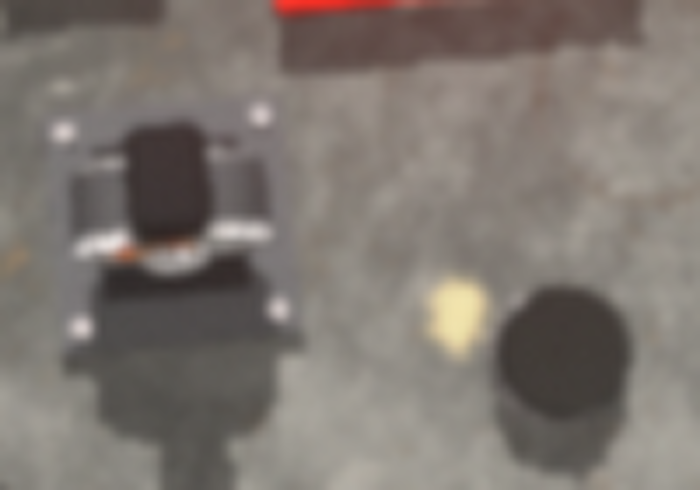

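View pics/b.png

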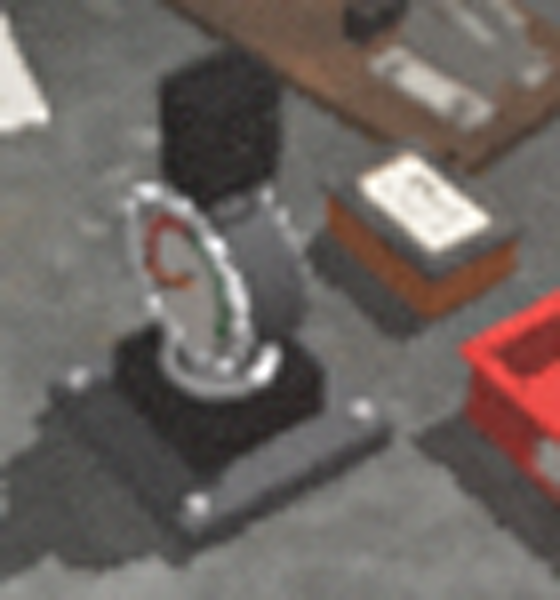

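The top crop (7x) shows the holder screws at (63,131), (260,115), (80,328) and (278,309), the grip top at about (168,180), and the foot disc at about (564,352). The scene crop shows the dial with the red sector upper left, the green sector on the right, and the orange hand low in the red.

Run:
```python
from h import *
np.set_printoptions(precision=4,suppress=True)
t=camera('top');s=camera('scene')
ct=big(cv2.inRange(t.max(2),0,78),(283,204,309,226));e=cv2.fitEllipse(ct);print('foot',e,cv2.minAreaRect(ct))
cs=big(cv2.inRange(s.max(2),0,75),(247,240,276,264));print('scene foot bbox',cv2.boundingRect(cs))
for z in(.029,.036,.043):
    p=ray('top',e[0],z);print(z,p,'scene top-centre',proj('scene',p),'far/near rim rows',[proj('scene',p+[.023*a*.54,.023*a*.84,0]) for a in(1,-1)],'diam',440*.046/(1.1063-z))
f=lambda x,y:np.array([215+(x+.5)/7-.5,165+(y+.5)/7-.5])
S=[ray('top',f(*q),.016) for q in((63,131),(260,115),(80,328),(278,309))];print('screws',np.array(S),'mean',np.mean(S,0))
d=S[0]-S[1];d2=S[2]-S[3];print('yaw',[np.degrees(np.arctan2(-v[0],v[1])) for v in(d,d2)],[np.degrees(np.arctan2(v[1],v[0])) for v in(S[0]-S[2],S[1]-S[3])])
g=big(cv2.inRange(t.max(2),0,70),(228,180,250,201));r=cv2.minAreaRect(g);print('grip',r,cv2.boundingRect(g),ray('top',r[0],.161))
print(proj('scene',np.r_[np.mean(S,0)[:2],.161]),'vs crop b grip top', 220+215/8,165+70/8)
```

```text
foot ((295.0733337402344, 215.4798583984375), (16.899578094482422, 17.455978393554688), 158.2799072265625) ((294.5, 215.5), (17.0, 17.0), 90.0)
scene foot bbox (250, 245, 19, 19)
0.029 [ 0.4636 -0.1267  0.029 ] scene top-centre [259.3948 254.1069] far/near rim rows [array([259.4251, 246.5778]), array([259.3633, 261.932 ])] diam 18.78771001578019
0.036 [ 0.4632 -0.1259  0.036 ] scene top-centre [259.1572 252.1901] far/near rim rows [array([259.1922, 244.6594]), array([259.1208, 260.0185])] diam 18.910585817060635
0.043 [ 0.4628 -0.1251  0.043 ] scene top-centre [258.9171 250.2535] far/near rim rows [array([258.9568, 242.7215]), array([258.8758, 258.0847])] diam 19.035079469575845
screws [[ 0.5454  0.0493  0.016 ]
 [ 0.551  -0.0209  0.016 ]
 [ 0.4752  0.0431  0.016 ]
 [ 0.4816 -0.0269  0.016 ]] mean [0.5133 0.0111 0.016 ]
yaw [np.float64(4.55669141005902), np.float64(5.230935107021426)] [np.float64(5.041643258959408), np.float64(4.978044102751671)]
grip ((238.5, 191.0), (14.0, 11.0), 90.0) (233, 184, 12, 15) [0.5099 0.0105 0.161 ]
[247.7693 174.5696] vs crop b grip top 246.875 173.75
```

>>> send_rows --targets "0 0 -45 -9 0;0 0 -90 -18 0;-100 -85 -90 -18 0" --newtons 80

```text
time: 0.78
ee_pos: [0.1603, 0.4889, 0.3239]
tcp_rot: [179.7, 0.1, -174.6]
wrist_force: [1.1, 0.9, -0.8]
opening: 0.0856
grasp_force: 0.0
```

```bash
cat >> h.py <<'E'
def go(x,y,z,yaw):
    from scipy.spatial.transform import Rotation as R
    o=bot.get_obs();r=R.from_euler('xyz',o['tcp_rot'],degrees=True)
    d=r.inv().apply(np.array([x,y,z])-o['ee_pos'])*1e3
    print('shift',np.round(d,1),'turn',round(-((yaw-o['tcp_rot'][2]+180)%360-180),1))
def st():
    o=bot.get_obs();print({k:np.round(o[k],4).tolist() for k in('time','q','ee_pos','tcp_rot','wrist_force','opening','grasp_force')})
E
python3 -c "
from h import *
st();go(.512,.011,.23,185)"
```

```text
{'time': 0.775, 'q': [71.8416, 3.0216, 18.5468, 105.2436, 0.0156, 66.4307], 'ee_pos': [0.1603, 0.4889, 0.3239], 'tcp_rot': [179.7357, 0.0983, -174.5893], 'wrist_force': [1.0935, 0.9347, -0.8352], 'opening': 0.0856, 'grasp_force': 0.0}
shift [-305.  -509.3   92. ] turn 0.4
```

>>> send_rows --targets "-305 -509 0 0 0;-305 -509 0 0 0;-305 -509 0 0 0;-305 -509 0 0 0;-305 -509 0 0 0;-305 -509 0 0 0;-305 -509 0 0 0;-305 -509 0 0 0;-305 -509 0 0 0;-305 -509 0 0 0;-305 -509 0 0 0;-305 -509 40 0 0;-305 -509 80 0 0;-305 -509 80 0 0;-305 -509 80 0 0"

```text
time: 2.65
ee_pos: [0.5093, 0.0064, 0.2433]
tcp_rot: [-180.0, 0.1, -174.9]
wrist_force: [0.0, 0.0, 0.3]
opening: 0.0855
grasp_force: 0.0
```

```bash
python3 -c "
from h import *
st();go(.512,.011,.124,185);t=camera('top');s=camera('scene')
cv2.imwrite('pics/d.png',np.hstack([cv2.resize(t[120:240,180:300],None,fx=3,fy=3),cv2.resize(s[110:230,190:310],None,fx=3,fy=3)]))"
```

```text
{'time': 2.65, 'q': [0.7175, -0.4547, 5.8115, 96.1502, 0.0054, -4.3885], 'ee_pos': [0.5093, 0.0064, 0.2433], 'tcp_rot': [-179.9965, 0.1161, -174.894], 'wrist_force': [0.0373, 0.0283, 0.3165], 'opening': 0.0855, 'grasp_force': 0.0}
shift [ -2.9   4.3 119.3] turn 0.1
```

View pics/d.png

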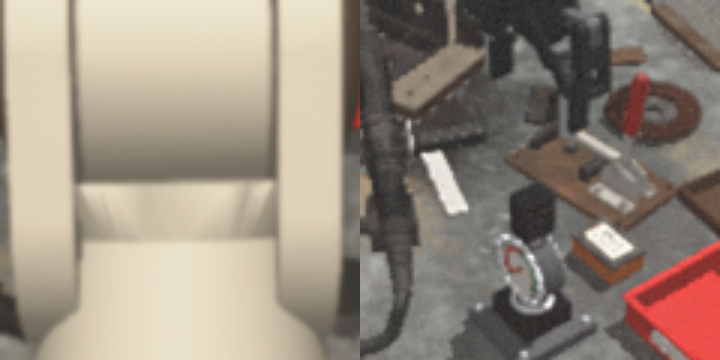

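The top view is blocked by the arm. The scene view shows the open gripper above the gauge with the fingers well clear, so I descend and grip.

>>> send_rows --targets "-3 4 40 0 0;-3 4 80 0 0;-3 4 105 0 0;-3 4 119 0 0;-3 4 119 0 0;-3 4 119 0 0"

```text
time: 3.5
ee_pos: [0.5126, 0.0101, 0.1238]
tcp_rot: [-180.0, 0.1, -174.9]
wrist_force: [-1.0, 0.2, 0.3]
opening: 0.0855
grasp_force: 0.0
```

>>> send_rows --targets "0 0 0 0 120;0 0 0 0 200;0 0 0 0 255;0 0 0 0 255;0 0 0 0 255;0 0 0 0 255;0 0 0 0 255;0 0 0 0 255" --newtons 80

```text
time: 4.5
ee_pos: [0.512, 0.0101, 0.1226]
tcp_rot: [180.0, 0.0, -174.9]
wrist_force: [-0.6, 1.4, 5.6]
opening: 0.0252
grasp_force: 78.9
```

>>> send_rows --targets "0 0 -5 0 255;0 0 -15 0 255;0 0 -35 0 255;0 0 -70 0 255;0 0 -70 0 255;0 0 -70 0 255;0 0 -70 0 255"

```text
time: 5.38
ee_pos: [0.5113, 0.01, 0.191]
tcp_rot: [180.0, -0.1, -174.9]
wrist_force: [-0.1, 0.2, -3.3]
opening: 0.025
grasp_force: 78.6
```

```bash
python3 -c "
from h import *
st();go(.463,-.1255,.17,185)"
```

```text
{'time': 5.375, 'q': [1.1269, -0.8438, -0.3915, 90.5715, -0.0025, -3.9335], 'ee_pos': [0.5113, 0.01, 0.191], 'tcp_rot': [179.9943, -0.119, -174.9397], 'wrist_force': [-0.0751, 0.2397, -3.2871], 'opening': 0.025, 'grasp_force': 78.6116}
shift [  60.  -130.8   21.1] turn 0.1
```

>>> send_rows --targets "20 -44 0 0 255;40 -88 0 0 255;60 -131 0 0 255;60 -131 10 0 255;60 -131 20 0 255;60 -131 20 0 255;60 -131 20 0 255"

```text
time: 6.25
ee_pos: [0.4638, -0.1249, 0.1722]
tcp_rot: [180.0, -0.0, -174.9]
wrist_force: [0.0, -0.7, -2.6]
opening: 0.0249
grasp_force: 79.4
```

```bash
python3 -c "
from h import *
st();go(.463,-.1255,.17,185);s=camera('scene')
cv2.imwrite('pics/e.png',cv2.resize(s[180:280,210:310],None,fx=6,fy=6,interpolation=2))"
```

```text
{'time': 6.25, 'q': [-15.0744, -5.3315, -6.7511, 88.5977, 0.0047, -20.22], 'ee_pos': [0.4638, -0.1249, 0.1722], 'tcp_rot': [179.9896, -0.0146, -174.8544], 'wrist_force': [0.0239, -0.6881, -2.6257], 'opening': 0.0249, 'grasp_force': 79.3594}
shift [ 0.9 -0.5  2.2] turn 0.1
```

View pics/e.png

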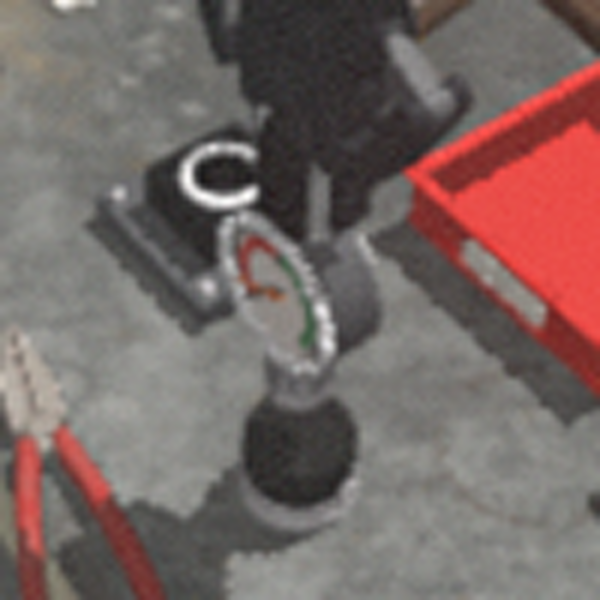

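The barrel hangs centred over the foot: both are at about column 300 of the crop. I press down in small steps.

>>> send_rows --targets "1 -0.5 10 0 255;1 -0.5 18 0 255;1 -0.5 18 0 255;1 -0.5 18 0 255;1 -0.5 18 0 255"

```text
time: 6.92
ee_pos: [0.4628, -0.1264, 0.1546]
tcp_rot: [-180.0, 0.0, -174.9]
wrist_force: [-0.1, 0.3, -2.8]
opening: 0.0254
grasp_force: 79.5
```

>>> send_rows --targets "0 0 2 0 255;0 0 4 0 255;0 0 4 0 255;0 0 4 0 255"

```text
time: 7.42
ee_pos: [0.4627, -0.1263, 0.1504]
tcp_rot: [-180.0, 0.0, -174.9]
wrist_force: [-0.3, -0.1, -1.6]
opening: 0.0252
grasp_force: 79.5
```

>>> send_rows --targets "0 0 1 0 255;0 0 2 0 255;0 0 2 0 255;0 0 2 0 255"

```text
time: 7.92
ee_pos: [0.4627, -0.1263, 0.1484]
tcp_rot: [-180.0, 0.0, -174.9]
wrist_force: [0.2, 0.0, -1.0]
opening: 0.0251
grasp_force: 79.5
```

>>> send_rows --targets "0 0 1 0 255;0 0 1 0 255;0 0 1 0 255"

```text
time: 8.3
ee_pos: [0.4627, -0.1263, 0.1473]
tcp_rot: [-180.0, 0.0, -174.9]
wrist_force: [0.6, -0.2, -0.7]
opening: 0.0254
grasp_force: 79.5
```

>>> send_rows --targets "0 0 0.5 0 255;0 0 1 0 255;0 0 1 0 255;0 0 1 0 255"

```text
time: 8.8
ee_pos: [0.4627, -0.1263, 0.1463]
tcp_rot: [180.0, 0.0, -174.9]
wrist_force: [-0.1, -0.7, 0.2]
opening: 0.0254
grasp_force: 79.6
```

>>> send_rows --targets "0 0 0.5 0 255;0 0 0.5 0 255;0 0 0.5 0 255"

```text
time: 9.18
ee_pos: [0.4627, -0.1263, 0.1458]
tcp_rot: [-180.0, 0.0, -174.9]
wrist_force: [0.7, -0.5, -0.7]
opening: 0.0251
grasp_force: 79.7
```

>>> send_rows --targets "0 0 0.3 0 255;0 0 0.3 0 255;0 0 0.3 0 255"

```text
time: 9.55
ee_pos: [0.4627, -0.1263, 0.1456]
tcp_rot: [-180.0, 0.0, -174.9]
wrist_force: [1.1, -0.4, 2.2]
opening: 0.025
grasp_force: 79.8
```

>>> send_rows --targets "0 0 0.3 0 255;0 0 0.3 0 255;0 0 0.3 0 255"

```text
time: 9.93
ee_pos: [0.4628, -0.1263, 0.1454]
tcp_rot: [-180.0, 0.0, -174.9]
wrist_force: [-0.6, -0.1, 3.8]
opening: 0.0248
grasp_force: 80.1
```

```bash
python3 -c "
from h import *
print([[camera('top') is None,*np.round(bot.get_obs()['wrist_force'],2)] for _ in range(5)]);st()"
```

```text
[[False, np.float64(0.02), np.float64(-0.52), np.float64(4.47)], [False, np.float64(0.07), np.float64(-0.55), np.float64(3.35)], [False, np.float64(-0.15), np.float64(-0.9), np.float64(2.9)], [False, np.float64(-0.39), np.float64(-0.42), np.float64(4.92)], [False, np.float64(0.95), np.float64(0.14), np.float64(4.52)]]
{'time': 10.175, 'q': [-15.2695, -5.5285, -9.8983, 85.6157, -0.0031, -20.3313], 'ee_pos': [0.4627, -0.1263, 0.1453], 'tcp_rot': [-179.9921, 0.0124, -174.9382], 'wrist_force': [0.9478, 0.1386, 4.5247], 'opening': 0.0253, 'grasp_force': 80.2563}
```

>>> send_rows --targets "0 0 0.2 0 255;0 0 0.5 0 255;0 0 0.5 0 255;0 0 0.5 0 255;0 0 0.5 0 255"

```text
time: 10.8
ee_pos: [0.4628, -0.1263, 0.1451]
tcp_rot: [-180.0, 0.0, -174.9]
wrist_force: [-0.9, -0.1, 6.2]
opening: 0.0251
grasp_force: 80.6
```

```bash
python3 -c "
from h import *
f=[]
for _ in range(6): camera('top');f.append(bot.get_obs()['wrist_force'])
print(np.mean(f,0),np.std(f,0));st()"
```

```text
[-0.39145813  0.17146788  6.53879872] [0.49747594 0.21883472 0.40346054]
{'time': 11.1, 'q': [-15.2676, -5.5383, -9.9349, 85.5697, -0.0018, -20.3291], 'ee_pos': [0.4628, -0.1263, 0.1451], 'tcp_rot': [-179.9866, 0.0309, -174.9385], 'wrist_force': [-0.5129, 0.4253, 7.2733], 'opening': 0.025, 'grasp_force': 80.559}
```

>>> send_rows --targets "0 0 0.1 0 255;0 0 0.1 0 255;0 0 0.1 0 255;0 0 0.1 0 255;0 0 0.1 0 255;0 0 0.1 0 255;0 0 0.1 0 255;0 0 0.1 0 255"

```text
time: 12.1
ee_pos: [0.4628, -0.1263, 0.145]
tcp_rot: [-180.0, 0.0, -174.9]
wrist_force: [0.3, 0.5, 7.7]
opening: 0.0252
grasp_force: 80.6
```

>>> send_rows --targets "0 0 -3 0 255;0 0 -10 0 255;0 0 -30 0 255;0 0 -60 -8 255;0 0 -60 -18 255;0 0 -60 -28 255;0 0 -60 -38 255;0 0 -60 -48 255;0 0 -60 -50 255;0 0 -60 -50 255;0 0 -60 -50 255"

```text
time: 13.48
ee_pos: [0.4626, -0.1263, 0.2045]
tcp_rot: [180.0, -0.0, -125.1]
wrist_force: [-0.2, 0.6, -2.5]
opening: 0.0247
grasp_force: 79.6
```

```bash
python3 -c "
from h import *
st();s=camera('scene');o=bot.get_obs()['ee_pos'];c=proj('scene',o-[0,0,.0426]);print(c)
u,v=c.astype(int);cv2.imwrite('pics/f.png',cv2.resize(s[v-22:v+28,u-25:u+25],None,fx=12,fy=12,interpolation=2))"
```

```text
{'time': 13.475, 'q': [-15.2677, -5.1103, -2.9781, 92.1479, 0.0011, -70.2019], 'ee_pos': [0.4626, -0.1263, 0.2045], 'tcp_rot': [179.9849, -0.0043, -125.0658], 'wrist_force': [-0.1881, 0.5544, -2.4595], 'opening': 0.0247, 'grasp_force': 79.6}
[260.52537216 217.27022267]
```

View pics/f.png

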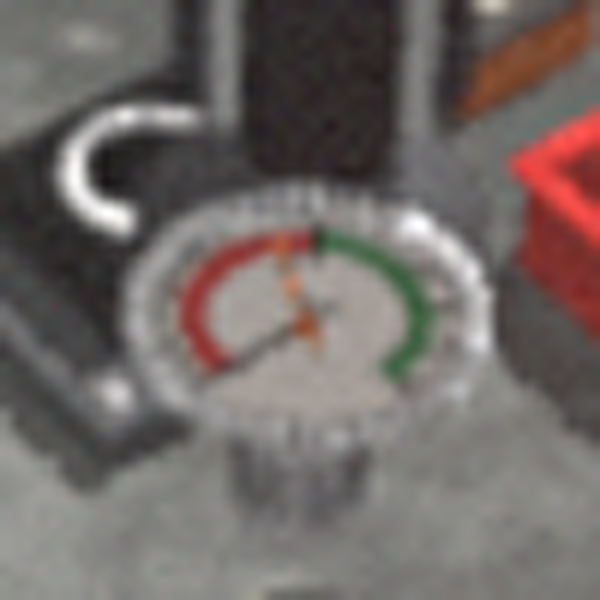

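In the crop, the orange hand runs from the hub (307,325) to its tip at (282,248). The dividing line is at (320,240), so the hand stands clearly in the red, about 0.3 rad below the line. The foot goes to the red tray, after the gauge is back in its holder.

```bash
python3 -c "
from h import *
go(.512,.0101,.2045,-174.9)"
```

```text
shift [-1.40e+02  3.79e+01  1.00e-01] turn 49.9
```

>>> send_rows --targets "-30 8 0 10 255;-60 16 0 20 255;-90 24 0 30 255;-120 32 0 40 255;-140 38 0 50 255;-140 38 0 50 255;-140 38 0 50 255;-140 38 0 50 255"

```text
time: 14.52
ee_pos: [0.5115, 0.0096, 0.2047]
tcp_rot: [-180.0, 0.0, -174.9]
wrist_force: [-0.3, -0.1, -2.6]
opening: 0.0254
grasp_force: 79.8
```

```bash
python3 -c "
from h import *
st();go(.512,.0101,.1226,-174.9)"
```

```text
{'time': 14.525, 'q': [1.0759, -0.7675, 1.2, 91.9661, -0.0069, -4.0221], 'ee_pos': [0.5115, 0.0096, 0.2047], 'tcp_rot': [-179.993, 0.0009, -174.9021], 'wrist_force': [-0.3091, -0.1473, -2.6055], 'opening': 0.0254, 'grasp_force': 79.8166}
shift [-0.5  0.5 82.1] turn -0.0
```

>>> send_rows --targets "-0.5 0.5 30 0 255;-0.5 0.5 52 0 255;-0.5 0.5 58 0 255;-0.5 0.5 63 0 255;-0.5 0.5 68 0 255;-0.5 0.5 73 0 255;-0.5 0.5 77 0 255;-0.5 0.5 80 0 255;-0.5 0.5 80 0 255"

```text
time: 15.65
ee_pos: [0.5121, 0.0108, 0.1244]
tcp_rot: [180.0, -0.0, -174.9]
wrist_force: [0.1, 0.0, -2.1]
opening: 0.025
grasp_force: 79.8
```

>>> send_rows --targets "0 0 1 0 255;0 0 2 0 255;0 0 2 0 255;0 0 2 0 255"

```text
time: 16.15
ee_pos: [0.5122, 0.0108, 0.1227]
tcp_rot: [-180.0, 0.0, -174.9]
wrist_force: [-0.1, -0.5, -1.8]
opening: 0.0251
grasp_force: 80.1
```

>>> send_rows --targets "0 0 0.7 0 255;0 0 0.7 0 255;0 0 0.7 0 255"

```text
time: 16.52
ee_pos: [0.5124, 0.0108, 0.1226]
tcp_rot: [-180.0, 0.1, -174.9]
wrist_force: [-2.5, 0.3, 5.9]
opening: 0.0254
grasp_force: 80.8
```

>>> send_rows --targets "0 0 0 0 0;0 0 0 0 0;0 0 0 0 0;0 0 0 0 0;0 0 0 0 0;0 0 -15 0 0;0 0 -60 0 0;0 0 -100 0 0;0 0 -100 0 0" --newtons 60

```text
time: 17.65
ee_pos: [0.5134, 0.0108, 0.2262]
tcp_rot: [-180.0, 0.4, -174.9]
wrist_force: [0.1, 0.1, -0.5]
opening: 0.0853
grasp_force: 0.0
```

```bash
python3 -c "
from h import *
st();go(.463,-.126,.15,-174.9);s=camera('scene')
cv2.imwrite('pics/g.png',cv2.resize(s[150:275,205:330],None,fx=4.7,fy=4.7,interpolation=2))"
```

```text
{'time': 17.65, 'q': [1.2053, -0.5001, 3.8597, 94.0038, 0.0003, -3.8576], 'ee_pos': [0.5134, 0.0108, 0.2262], 'tcp_rot': [-179.9763, 0.3552, -174.9371], 'wrist_force': [0.0954, 0.0863, -0.4642], 'opening': 0.0853, 'grasp_force': 0.0}
shift [  62.8 -131.8   75.9] turn -0.0
```

View pics/g.png

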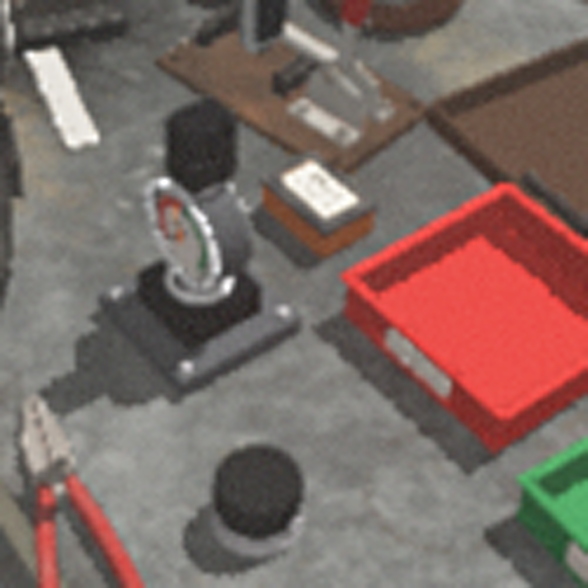

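The gauge stands fully home in its holder, with the dial still showing orange in red, and the foot is unmoved. I go for the foot.

>>> send_rows --targets "21 -44 0 0 0;42 -88 0 0 0;62 -132 0 0 0;62 -132 30 0 0;62 -132 80 0 0;62 -132 130 0 0;62 -132 150 0 0;62 -132 150 0 0;62 -132 150 0 0"

```text
time: 18.82
ee_pos: [0.4624, -0.1262, 0.0727]
tcp_rot: [-180.0, 0.0, -174.9]
wrist_force: [-0.2, 0.3, 0.3]
opening: 0.0851
grasp_force: 0.0
```

```bash
python3 -c "
from h import *
st();go(.463,-.126,.002,-174.9)"
```

```text
{'time': 18.825, 'q': [-15.2714, -4.8394, -17.2853, 77.5081, 0.0015, -20.3351], 'ee_pos': [0.4624, -0.1262, 0.0727], 'tcp_rot': [-179.9855, 0.0436, -174.9362], 'wrist_force': [-0.2101, 0.2922, 0.2694], 'opening': 0.0851, 'grasp_force': 0.0}
shift [-0.6  0.2 70.7] turn -0.0
```

>>> send_rows --targets "0 0 30 0 0;0 0 50 0 0;0 0 62 0 0;0 0 70 0 0;0 0 70 0 0;0 0 70 0 0"

```text
time: 19.58
ee_pos: [0.4625, -0.1263, 0.0026]
tcp_rot: [-180.0, 0.1, -174.9]
wrist_force: [1.3, 0.0, -0.4]
opening: 0.0857
grasp_force: 0.0
```

>>> send_rows --targets "0 0 0 0 60;0 0 0 0 90;0 0 0 0 120;0 0 0 0 150;0 0 0 0 180;0 0 0 0 255;0 0 0 0 255;0 0 0 0 255" --newtons 60

```text
time: 20.58
ee_pos: [0.4623, -0.1262, 0.0025]
tcp_rot: [-180.0, 0.0, -174.9]
wrist_force: [-1.7, 1.0, 5.7]
opening: 0.0447
grasp_force: 60.6
```

>>> send_rows --targets "0 0 -2 0 255;0 0 -5 0 255;0 0 -10 0 255;0 0 -20 0 255;0 0 -20 0 255;0 0 -20 0 255"

```text
time: 21.32
ee_pos: [0.4621, -0.1262, 0.0219]
tcp_rot: [-180.0, 0.0, -174.9]
wrist_force: [1.2, -0.9, -2.2]
opening: 0.0447
grasp_force: 61.4
```

```bash
python3 -c "
from h import *
f=[]
for _ in range(5): s=camera('scene');f.append(bot.get_obs()['wrist_force'])
print(np.mean(f,0));st();go(.66,-.087,.1,-174.9)
cv2.imwrite('pics/i.png',cv2.resize(s[205:285,215:295],None,fx=7,fy=7,interpolation=2))"
```

```text
[ 0.15912298  0.10643268 -1.8782248 ]
{'time': 21.575, 'q': [-15.2749, -3.4057, -21.6813, 71.7479, 0.0004, -20.3369], 'ee_pos': [0.4619, -0.1261, 0.0216], 'tcp_rot': [179.9914, -0.0219, -174.938], 'wrist_force': [1.2258, 0.8206, -1.6227], 'opening': 0.0451, 'grasp_force': 61.3817}
shift [-200.7   21.5  -78.4] turn -0.0
```

View pics/i.png

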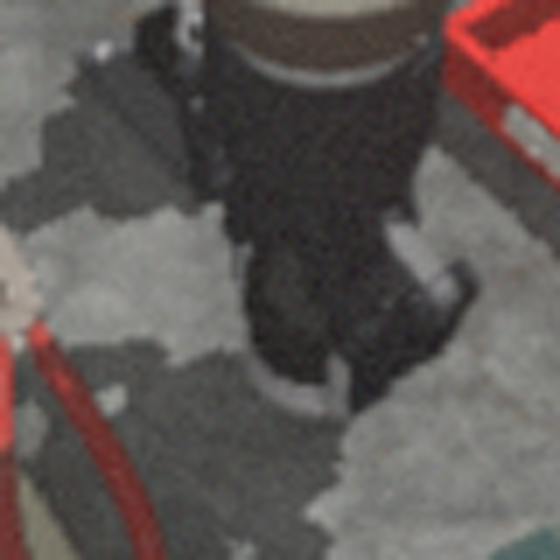

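The foot is lifted in the fingers, with its cup ring visible at (300,390) and about 0.19 kg on the wrist. I carry it to the red tray.

>>> send_rows --targets "0 0 -40 0 255;0 0 -80 0 255;-40 4 -80 0 255;-80 8 -80 0 255;-120 13 -80 0 255;-160 17 -80 0 255;-200 21 -80 0 255;-200 21 -80 0 255;-200 21 -80 0 255;-200 21 -80 0 255"

```text
time: 22.82
ee_pos: [0.6588, -0.0879, 0.1022]
tcp_rot: [-180.0, 0.0, -175.0]
wrist_force: [0.2, -0.5, -1.6]
opening: 0.0451
grasp_force: 62.1
```

```bash
python3 -c "
from h import *
f=[]
for _ in range(4): s=camera('scene');f.append(bot.get_obs()['wrist_force'])
print(np.mean(f,0));st();go(.66,-.087,.0075,-174.9)"
```

```text
[-0.47866048  0.11014582 -1.77466737]
{'time': 23.025, 'q': [-7.5892, 20.2061, 13.7449, 83.502, -0.0011, -12.6344], 'ee_pos': [0.6591, -0.0878, 0.1024], 'tcp_rot': [-179.9908, 0.0357, -174.9549], 'wrist_force': [-0.2534, -0.2652, -1.471], 'opening': 0.0453, 'grasp_force': 62.0529}
shift [-0.9  0.8 94.9] turn -0.1
```

>>> send_rows --targets "-1 1 30 0 255;-1 1 55 0 255;-1 1 70 0 255;-1 1 80 0 255;-1 1 86 0 255;-1 1 91 0 255;-1 1 93 0 255;-1 1 93 0 255;-1 1 93 0 255"

```text
time: 24.15
ee_pos: [0.6605, -0.0866, 0.0092]
tcp_rot: [-180.0, 0.0, -174.9]
wrist_force: [-0.4, 0.3, -1.8]
opening: 0.045
grasp_force: 62.1
```

>>> send_rows --targets "0 0 1 0 255;0 0 2 0 255;0 0 2 0 255;0 0 2 0 255"

```text
time: 24.65
ee_pos: [0.6603, -0.0865, 0.0069]
tcp_rot: [-180.0, 0.0, -174.9]
wrist_force: [0.9, 0.4, -2.1]
opening: 0.0449
grasp_force: 62.1
```

>>> send_rows --targets "0 0 1 0 255;0 0 1 0 255;0 0 1 0 255"

```text
time: 25.02
ee_pos: [0.6604, -0.0865, 0.0066]
tcp_rot: [-180.0, 0.0, -174.9]
wrist_force: [-3.3, 0.3, 4.9]
opening: 0.0447
grasp_force: 62.7
```

>>> send_rows --targets "0 0 -0.5 0 80;0 0 -0.5 0 75;0 0 -0.5 0 75;0 0 -0.5 0 75;0 0 -0.5 0 75"

```text
time: 25.65
ee_pos: [0.6603, -0.0865, 0.0063]
tcp_rot: [180.0, -0.0, -174.9]
wrist_force: [0.1, -0.2, -0.4]
opening: 0.0604
grasp_force: 0.0
```

Released. I raise straight up and back off clear of the view.

>>> send_rows --targets "0 0 -10 0 75;0 0 -50 0 75;0 0 -110 0 75;0 0 -150 0 75;50 0 -190 0 75;110 0 -190 0 75;170 0 -190 0 75;230 0 -190 0 75;290 0 -190 0 75;290 0 -190 0 75;290 0 -190 0 75"

```text
time: 27.02
ee_pos: [0.3719, -0.1123, 0.1974]
tcp_rot: [-180.0, 0.1, -175.0]
wrist_force: [-0.2, -0.3, -0.5]
opening: 0.0602
grasp_force: 0.0
```

```bash
python3 -c "
from h import *
st();s=camera('scene');t=camera('top')
cv2.imwrite('pics/j.png',np.hstack([cv2.resize(t[90:230,215:315],(400,560)),cv2.resize(s[150:275,225:314],(400,560))]))"
```

```text
{'time': 27.025, 'q': [-16.8024, -17.7881, -14.4065, 93.2434, 0.0052, -21.84], 'ee_pos': [0.3719, -0.1123, 0.1974], 'tcp_rot': [-179.9534, 0.1303, -174.9624], 'wrist_force': [-0.1746, -0.3222, -0.512], 'opening': 0.0602, 'grasp_force': 0.0}
```

View pics/j.png

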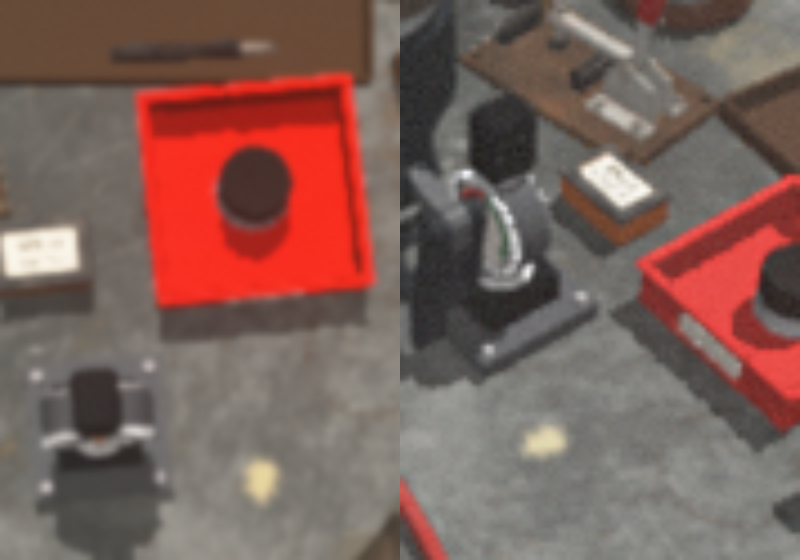

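The foot stands upright in the middle of the red tray, at about (253,187) in the top crop. The gauge is home in its holder at (97,400), and the arm is clear.

```bash
python3 -c "
from workcell import ticket
print(ticket.job_done())"
```

```text
the job is handed in; nothing more can be done
None
```

I pressed the gauge on the rubber at about 10 N by the wrist reading. The maximum hand came to rest in the red sector, so the gauge is back home in its holder, the foot stands upright in the red tray, and the job is handed in (no verdict was returned).

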